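# Close up the filter hatch of a vacuum packer and hold it for the pump

### The arm

A 7-joint arm with a two-finger parallel gripper is mounted at the origin on the work surface. World frame = base frame: x ahead of the robot, y to its left, z up, the work surface at z = 0. Lengths are in m, angles in rad, forces in N, time in s.
With the tool pointing down it reaches from about 0.4 to 0.85 m from the base axis. Payload 10.4 kg.
Tool frame: the origin (TCP) lies on the centre line of the jaws, within the pads' length; the fingertips stand 11 mm ahead of it and the grasp point (between the pads) lies 8 mm behind it (manip.finger_overhang is the distance from the TCP to the fingertips, in m); z points along the fingers, y is the line along which they close (so a half turn about z gives the same grasp; the last joint's range is limited). The gripper opens to 85 mm and grips with 20 to 120 N. Pads are 22 mm wide; open, the fingers measure 114 mm over their backs; the gripper's body (76 mm by 85 mm) begins 54 mm behind the grasp point. The pads swing forward as they close: fully open they stand 13 mm farther back than shut.
Start: joints at [-1.177, 0.332, -0.065, 1.46, 0.022, 1.35, -0.088], TCP at [0.253, 0.572, 0.208] pointing down, gripper open.
Joint ranges: [-2.6, 2.6], [-0.5, 2.12], [-1.47, 1.34], [0.16, 2.42], [-1.27, 4.41], [0.06, 2.06], [-2.6, 2.6]. Speed limits (rad/s): [2.22, 2.22, 2.79, 2.79, 3.14, 3.14, 3.14].

### API

Orientations are given as a unit quaternion [x, y, z, w].
In Python, from workcell import manip, imaging, workorder gives the robot as it stands.
- The arm moves only by the tool jog_arm, never from a script. Its argument "deltas" is a list of rows, each an object with "gripper": the opening, from 0 (shut) to 1 (fully open); "offset": the shift along the tool's x, y, z in m, a list of three; "rotation": the turn, a rotation vector about the tool's x, y, z in degrees, a list of three. In form: [{"gripper": gripper, "offset": [tx, ty, tz], "rotation": [ax, ay, az]}, ...]. A call has 1 to 20 rows; each row shifts and turns the commanded pose from where the row before left it, along the tool's axes as they then stand; what a row does not reach is not made up. A row lasts 1/10 s, in which the tool goes at most 50 mm and 8.59 degrees, less where a joint would pass 70% of its speed; a pose out of reach is approached as far as the arm can. A call with a gripper value outside its range is refused whole. The fingers move at their own pace and stop on an object; "newtons" is the grip in N (left out, the last holds). Time passes only in rows, so rows that do not move let the fingers close. It gives the time, the measured TCP pose, the force, the opening and the grip force at its end, in the units of the state.
- manip.get_obs(): the state, without advancing time (a new reading comes with each control period).
- imaging.camera(name): name is "scene" or "top" or "wrist"; returns the picture (480x640x3 uint8, blue, green, red); there is no depth.
- imaging.camera_model(name): a dict with "camera_matrix" (3x3 intrinsics, pixels), "world_to_cam" (4x4, takes a point from world to camera coordinates); the wrist camera has in their place "hand_eye" (4x4, takes a point from camera to tool coordinates, whose origin is the TCP and whose axes are the flange's). Camera axes: x right, y up, looking along -z (the intrinsics and any distortion apply to the point x, -y, -z); pixel columns grow to the right and rows downward; lengths in m; the calibration is good to about 2 mm. A picture is of the moment at which its call begins: read the wrist's pose just before it. camera_model takes no time and is no camera call.
- workorder.hand_in(): hands the job in; it is judged then, once.
The state is a dict: "clock": time; "joint_pos": joint angles; "joint_velocities": joint speeds; "tau": joint torques, N m; "position": TCP position; "ee_rot": TCP orientation; "ft_force": force on the tool from outside, world axes, zero at the start; "torque": the same for the moment, N m; "grip_width": opening from 0.0 (shut) to 1.0 (fully open); "grasp_force": force on a finger pad.
Only numpy, scipy, OpenCV 4.12 (cv2) and the standard library are available. Lean on these libraries where they do the work, as an engineer would, in place of code of your own. Each camera call takes 0.05 s, during which the arm holds its last target. There are 200 camera calls.

### The job

The filter hatch on the vacuum packer has just been cleaned: swing its latch fully home into the catch, then turn the blue quarter-turn fastener clockwise until its slot lines up with the two red marks. Then put your fingertips on the bare plate of the cover between latch and fastener, press it flat against its frame and keep holding it down so that the pump can draw on the gasket: you finish while still pressing, with the latch home and the slot on its marks. Leave everything else on the packer and the bench where it stands.

Things in the scene. Friction and masses are not known exactly. Their poses are not given: they have to be found in the camera images.
- packer: bench vacuum packer, black with a brushed metal deck, 360 x 440 x 130 mm (x, y, height), fixed to the bench but placed and turned differently each time. Origin: centre of its underside, on the bench; x points from its front (sealing bar and keys, near the robot) to its rear, y to its left, z up. The filter hatch is on its deck, 130 mm above the bench
- hatch (a joint): rear hinge of the cover, rad. 0 = flat on its frame; starts at 0.04, on its springy gasket, front edge 7 mm proud, and rises no farther. Latch and fastener only keep it captive with play: the gasket lifts it again unless it is pressed. Pressing flat at press_spot takes about 8 N (it yields from 2 to 3 N), then it is hard against the frame. Hinge line: packer x 109 mm, 140.5 mm above the bench
- cover: hatch cover: stainless plate, 160 x 244 x 6 mm (packer x, y, thickness), with two red index marks and the latch's dark C-shaped catch; its top is 144 mm above the bench when flat. Origin: on the hinge line at its middle, axes as the packer's; the plate reaches from 9 to 169 mm in front of it (-x) and 122 mm to either side
- press_spot (a point): bare place to press on: on the top face of the cover, midway between latch and fastener, 144 mm in front of the hinge line; nothing stands up within 40 mm of it (it moves with the cover; x rearwards, z up)
- latch (a joint): swing latch, rad. 0 = the arm rests against the back of its catch (a stop); grows as the arm swings out towards the packer's front, clockwise seen from above; starts open between 0.8 and 1.4, stays where it is left (light friction, about 0.5 N at the knob)
- latch_knob (a point): centre, half-way up, of the upright red knob at the end of the latch arm: 16 mm across, 28 mm high; the flat steel arm (14 x 5 mm) begins 14 mm below this point and runs along the point's +y to the pivot, 95 mm away; z up. With the arm closed the catch stands 27 to 43 mm from the knob's axis, its top within 5 mm of this height
- latch_pivot (a point): centre of the latch's vertical pivot, on the packer's deck left of the cover, in mid-thickness of the arm, 16.5 mm lower than latch_knob; turns with the arm
- quarter_turn (a joint): quarter-turn fastener, rad. 0 = its slot lies crosswise (along packer y); grows as it turns clockwise seen from above; 1.571 = slot in line with the two red marks (along packer x). Starts between 0.2 and 0.6, can be turned past the marks to a stop at 1.85, stays where it is left (friction about 0.06 N m)
- fastener: the fastener (steel head disc with blue wing) on the right half of the cover, between the red marks; origin: on its axis, at the underside of its head disc, on the cover's top face; turns like wing_centre
- wing_centre (a point): centre, half-way up, of the fastener's blue wing, on its vertical axis: bar 46 mm long, 12 mm thick, 26 mm high, black slot along its top; its steel head disc (48 mm across) begins 13 mm below this point. y runs along wing and slot, x across (the way to pinch it), z up. Turns with the wing; sinks up to 4 mm with the cover
- filter: used white filter element (ring 52 mm across, 30 mm high) standing on the packer's deck behind the hatch; origin: centre of its underside
- grease_tin: small yellow tin, 52 mm across and 40 mm high, standing on the packer's deck to the right of the hatch; origin: centre of its underside
- cup: pink plastic cup, 84 mm across and 110 mm high, on the bench beside the packer; origin: centre of its underside
- jar: amber jar with a green cap, 76 mm across and 120 mm high, on the bench beside the packer; origin: centre of its underside
- spray: white spray bottle, 72 mm across and 200 mm high, on the bench left of the packer; origin: centre of its underside
- foil_tray: aluminium tray 150 x 200 x 45 mm on the bench right of the packer; origin: centre of its underside
- screwdriver: screwdriver, 190 mm long, lying on the bench to the left; origin in the middle of its length
- scissors: scissors with black and red handles, 195 mm long, lying on the bench to the right; origin at the pivot

How it is judged:
On the way, in this order (a step that is already met when the one before it is completed fails the run):
1. the latch rests in its catch (value of joint latch below 0.08 rad), for 0.2 s.
2. with the latch home, the fastener's slot is in line with the marks (value of joint latch below 0.08 rad and value of joint quarter_turn between 1.45 and 1.69 rad), for 0.2 s.
At the end, for the whole second after the job is handed in: through the last second: latch within 0.08 rad of its stop in the catch, slot within 0.12 rad of the marks, and the robot's fingers pressing on the cover plate (over 4 N, not on the fastener) so that it lies flat on its frame (hinge under 0.01 rad, 1.7 mm at the front edge) (all of step 2 and value of joint hatch below 0.01 rad and contact force between the fingers and cover above 4 N and contact force between the fingers and fastener below 1 N); the arm keeps its last pose, push and grip.
It fails at once if a bystander is pushed more than 30 mm or knocked over (distance of any of filter, grease_tin, cup, jar, spray, foil_tray, screwdriver, scissors from where it was at the start of the episode above 0.03 m or angle between any of cup, jar, spray, filter, grease_tin's own z axis and vertical above 0.5 rad).
It also fails if it takes over 64 s, if anything falls off the work surface, if the arm or the gripper's body presses on something with over 40 N, if the wrist force passes 120 N, or if a joint passes its speed limit or range.

## Working session

There is one attempt and no reset: what is moved stays moved. The work goes in short steps, Python scripts to look and compute and a tool call to move; the robot and the scene stay as the last step left them, time stands still between calls to the robot, and variables do not carry over. Pictures are saved under pics/ and viewed, at most 10 in all, crops included, and the job is handed in when it is done.

Besides the shell and the picture viewer there is one more tool, called after "Emit:" by a JSON object that holds its "method" and its "body", one argument or row to a line. jog_arm: Moves the arm, as the interface text tells. Its arguments: {"type":"object","properties":{"deltas":{"type":"array","items":{"type":"object","properties":{"gripper":{"type":"number"},"offset":{"type":"array","items":{"type":"number"}},"rotation":{"type":"array","items":{"type":"number"}}}}},"newtons":{"type":"number"}},"required":["deltas"]}

```bash
mkdir -p pics; python3 - <<'E'
from workcell import manip, imaging
import cv2,numpy as np
np.set_printoptions(precision=4,suppress=True)
for n in ("top","scene"):
    cv2.imwrite(f"pics/{n}0.png",imaging.camera(n)); print(n,imaging.camera_model(n))
print(imaging.camera_model("wrist")); print(manip.get_obs())
E
```

```text
top {'camera_matrix': array([[563.3335,   0.    , 323.8462],
       [  0.    , 563.3335, 237.7867],
       [  0.    ,   0.    ,   1.    ]]), 'world_to_cam': array([[ 0.0019, -1.    ,  0.0054, -0.0389],
       [ 0.9824,  0.0028,  0.1866, -0.5585],
       [-0.1866,  0.005 ,  0.9824, -1.4269],
       [ 0.    ,  0.    ,  0.    ,  1.    ]])}
scene {'camera_matrix': array([[515.9255,   0.    , 314.984 ],
       [  0.    , 515.9255, 241.756 ],
       [  0.    ,   0.    ,   1.    ]]), 'world_to_cam': array([[ 0.8487,  0.5289,  0.0004, -0.4277],
       [-0.4362,  0.6995,  0.5661,  0.2042],
       [ 0.2991, -0.4806,  0.8244, -1.5653],
       [ 0.    ,  0.    ,  0.    ,  1.    ]])}
{'camera_matrix': array([[427.2869,   0.    , 318.2272],
       [  0.    , 427.2869, 244.038 ],
       [  0.    ,   0.    ,   1.    ]]), 'hand_eye': array([[-0.0003,  0.9607,  0.2775,  0.0706],
       [ 1.    ,  0.0003, -0.0002, -0.    ],
       [-0.0003,  0.2775, -0.9607, -0.1644],
       [ 0.    ,  0.    ,  0.    ,  1.    ]])}
{'clock': 0.1, 'joint_pos': array([-1.1766,  0.3328, -0.0647,  1.4608,  0.0216,  1.3499, -0.0885]), 'joint_velocities': array([-0.0001, -0.0016, -0.0005, -0.0031,  0.0012, -0.0004, -0.0012]), 'tau': array([  0.0011, -62.6746,   0.0488, -39.2433,   0.0162,   0.007 ,
        -0.    ]), 'position': array([0.2529, 0.5712, 0.2076]), 'ee_rot': array([ 0.2069,  0.9784, -0.0006, -0.0001]), 'ft_force': array([-0.0683, -0.9535, -0.2318]), 'torque': array([ 0.0707, -0.0038, -0.0263]), 'grasp_force': 0.0, 'grip_width': 0.9993619143440924}
```

View pics/top0.png

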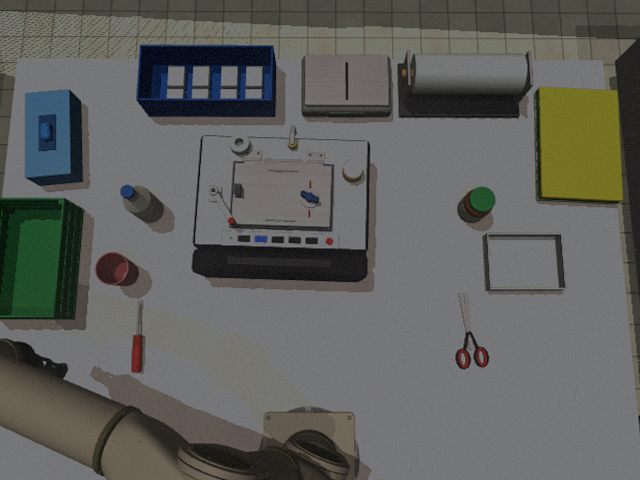

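View pics/scene0.png

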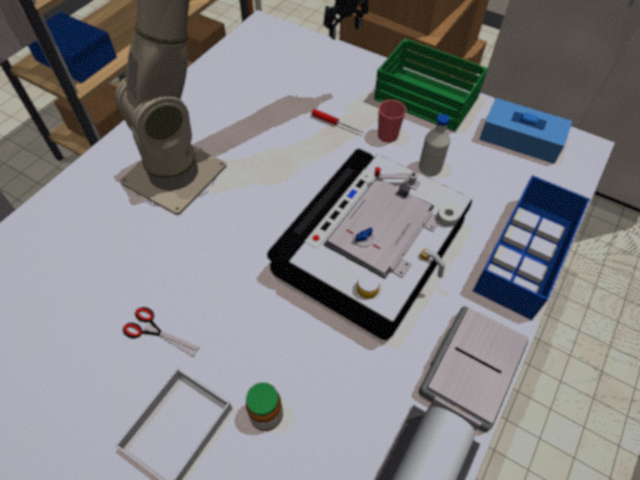

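The top view shows the packer at about (285,200), with the red knob at (231,221), the latch pivot at (214,190), the wing at (311,197) and the catch at (238,190). The spray bottle and cup are to its left. I'll enlarge this area.

```bash
cat > h.py <<'E'
from workcell import manip, imaging
import cv2,numpy as np
from scipy.spatial.transform import Rotation as R
np.set_printoptions(precision=4,suppress=True)
def ray(m,W,uv,z):
    K=m["camera_matrix"]; d=np.array([(uv[0]-K[0,2])/K[0,0],-(uv[1]-K[1,2])/K[1,1],-1])
    o=W[:3,3]; d=W[:3,:3]@d
    return o+d*(z-o[2])/d[2]
def fixed(name,uv,z):
    m=imaging.camera_model(name); return ray(m,np.linalg.inv(m["world_to_cam"]),uv,z)
def wristW(pos,q):
    T=np.eye(4); T[:3,:3]=R.from_quat(q).as_matrix(); T[:3,3]=pos
    return T@imaging.camera_model("wrist")["hand_eye"]
E
python3 - <<'E'
import cv2
a=cv2.imread("pics/top0.png")[130:280,190:380]
cv2.imwrite("pics/topc.png",cv2.resize(a,None,fx=4,fy=4,interpolation=cv2.INTER_CUBIC))
E
```

```text
(no output)
```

View pics/topc.png

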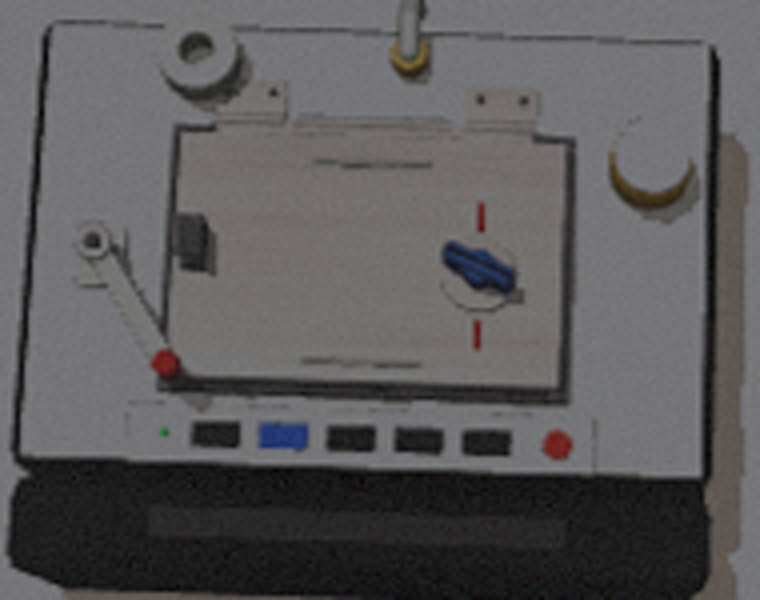

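The enlarged crop shows, in crop pixels: pivot (93,240), knob top (166,362), catch (193,240), wing slot from (452,250) to (510,280), marks at (481,217) and (477,335). The tin is at (652,150) and the filter at (200,55).

```bash
python3 - <<'E'
from h import *
P=lambda u,v,z: fixed("top",(190+u/4,130+v/4),z)
c=[P(178,128,.145),P(573,140,.145),P(562,388,.150),P(165,378,.150)]
for k in c: print(k)
w=lambda a,b:np.linalg.norm((a-b)[:2])
print("cover sizes",w(c[0],c[1]),w(c[2],c[3]),w(c[0],c[3]),w(c[1],c[2]))
m1,m2=P(481,217,.147),P(477,335,.149); d=m1-m2
d2=(c[0]-c[1])+(c[3]-c[2]); e=np.array([d2[1],-d2[0]])
print("yaw marks",np.arctan2(d[1],d[0]),"edges",np.arctan2(e[1],e[0]),"mid",(m1+m2)/2)
for zk in (.175,.18,.185,.19,.195): 
  k=P(166,362,zk); p=P(93,240,zk-.028); print(zk,k,p,w(k,p))
a,b=P(452,250,.175),P(510,280,.175);print("wing",(a+b)/2,w(a,b), np.arctan2((a-b)[1],(a-b)[0]))
print("catch",P(193,240,.165),"tin",P(652,150,.17),"filter",P(200,50,.16))
E
```

```text
[0.7349 0.1886 0.145 ]
[ 0.728  -0.0604  0.145 ]
[ 0.5672 -0.0534  0.15  ]
[0.5727 0.1907 0.15  ]
cover sizes 0.24915240652473006 0.24417636347105923 0.1622541615708667 0.16095544283808672
yaw marks -0.02558535302054967 edges -0.02541028796995571 mid [ 0.6388 -0.0018  0.148 ]
0.175 [0.5772 0.1864 0.175 ] [0.6612 0.2389 0.147 ] 0.09901421902117488
0.18 [0.5761 0.1856 0.18  ] [0.6598 0.2379 0.152 ] 0.09867821802840827
0.185 [0.575  0.1848 0.185 ] [0.6584 0.237  0.157 ] 0.09834221708050539
0.19 [0.5739 0.184  0.19  ] [0.657 0.236 0.162] 0.09800621617792774
0.195 [0.5728 0.1831 0.195 ] [0.6556 0.235  0.167 ] 0.09767021532114328
wing [ 0.6384 -0.0035  0.175 ] 0.04014361423306958 1.0842898712942959
catch [0.6564 0.1739 0.165 ] tin [ 0.7135 -0.1087  0.17  ] filter [0.7812 0.174  0.16  ]
```

Sizes and yaw (-0.026) agree with the data sheet: latch about 1.0 rad open, wing about 0.46 rad. Next I go above the hatch, turn the tool y-axis to world x and look with the wrist camera.

Emit:
{"method": "jog_arm", "body": {
  "deltas": [
    {"gripper":0.5,"offset":[0,0,-0.04],"rotation":[0,0,0]},
    {"gripper":0.5,"offset":[0,0,-0.04],"rotation":[0,0,0]},
    {"gripper":0.5,"offset":[0,0,-0.035],"rotation":[0,0,0]},
    {"gripper":0.5,"offset":[-0.032,-0.0165,0],"rotation":[0,0,0]},
    {"gripper":0.5,"offset":[-0.032,-0.0165,0],"rotation":[0,0,0]},
    {"gripper":0.5,"offset":[-0.032,-0.0165,0],"rotation":[0,0,0]},
    {"gripper":0.5,"offset":[-0.032,-0.0165,0],"rotation":[0,0,0]},
    {"gripper":0.5,"offset":[-0.032,-0.0165,0],"rotation":[0,0,0]},
    {"gripper":0.5,"offset":[-0.032,-0.0165,0],"rotation":[0,0,0]},
    {"gripper":0.5,"offset":[-0.032,-0.0165,0],"rotation":[0,0,0]},
    {"gripper":0.5,"offset":[-0.032,-0.0165,0],"rotation":[0,0,0]},
    {"gripper":0.5,"offset":[-0.032,-0.0165,0],"rotation":[0,0,0]},
    {"gripper":0.5,"offset":[-0.032,-0.0165,0],"rotation":[0,0,0]},
    {"gripper":0.5,"offset":[-0.032,-0.0165,0],"rotation":[0,0,0]},
    {"gripper":0.5,"offset":[-0.032,-0.0165,0],"rotation":[0,0,0]},
    {"gripper":0.5,"offset":[-0.032,-0.0165,0],"rotation":[0,0,0]},
    {"gripper":0.5,"offset":[-0.032,-0.0165,0],"rotation":[0,0,0]},
    {"gripper":0.5,"offset":[-0.032,-0.0165,0],"rotation":[0,0,0]},
    {"gripper":0.5,"offset":[-0.032,-0.0165,0],"rotation":[0,0,0]}
  ],
  "newtons": 20
}}

```text
clock: 2.0
position: [0.6149, 0.1216, 0.323]
ee_rot: [0.207, 0.978, -0.0, -0.0]
ft_force: [0.2, 0.3, 0.4]
grip_width: 0.504
grasp_force: 0.0
```

Emit:
{"method": "jog_arm", "body": {
  "deltas": [
    {"gripper":0.5,"offset":[0,0,0],"rotation":[0,0,7.4]},
    {"gripper":0.5,"offset":[0,0,0],"rotation":[0,0,7.4]},
    {"gripper":0.5,"offset":[0,0,0],"rotation":[0,0,7.4]},
    {"gripper":0.5,"offset":[0,0,0],"rotation":[0,0,7.4]},
    {"gripper":0.5,"offset":[0,0,0],"rotation":[0,0,7.4]},
    {"gripper":0.5,"offset":[0,0,0],"rotation":[0,0,7.4]},
    {"gripper":0.5,"offset":[0,0,0],"rotation":[0,0,7.4]},
    {"gripper":0.5,"offset":[0,0,0],"rotation":[0,0,7.4]},
    {"gripper":0.5,"offset":[0,0,0],"rotation":[0,0,6.9]},
    {"gripper":0.5,"offset":[0,0,0],"rotation":[0,0,0]},
    {"gripper":0.5,"offset":[0,0,0],"rotation":[0,0,0]}
  ]
}}

```text
clock: 3.1
position: [0.6142, 0.1229, 0.323]
ee_rot: [0.706, 0.709, -0.0, -0.0]
ft_force: [-0.6, 0.3, -0.2]
grip_width: 0.499
grasp_force: 0.0
```

```bash
python3 - <<'E'
from h import *
import json
o=manip.get_obs(); a=imaging.camera("wrist"); cv2.imwrite("pics/w1.png",a)
json.dump([list(o["position"]),list(o["ee_rot"])],open("w1.json","w"))
print(o["clock"],o["position"],R.from_quat(o["ee_rot"]).as_matrix(),o["joint_pos"],o["ft_force"],o["grip_width"])
E
```

```text
3.1 [0.6142 0.1229 0.323 ] [[-0.004   1.     -0.0004]
 [ 1.      0.004  -0.0001]
 [-0.0001 -0.0004 -1.    ]] [-0.6208  0.3196  0.4739  1.2809 -0.1438  1.5747 -0.1641] [-0.5898  0.3212 -0.1729] 0.49864838097808156
```

View pics/w1.png

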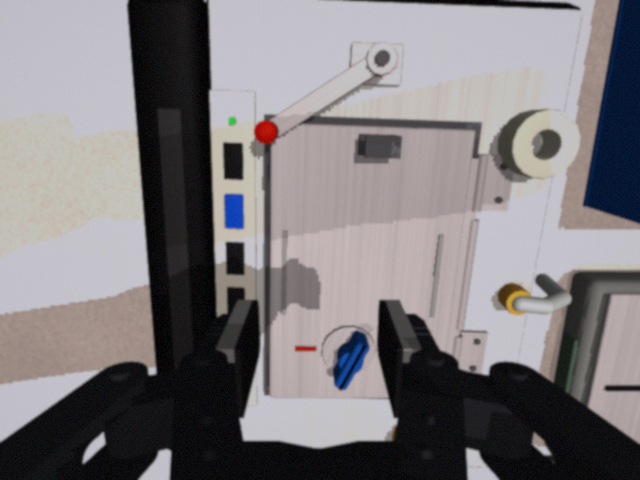

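The wrist view shows the knob at (266,131), the pivot at (381,59), the catch at (378,147) and the wing centre at about (351,361). I'll triangulate these against the top view for height.

```bash
python3 - <<'E'
from h import *
import json
p,q=json.load(open("w1.json")); W=wristW(p,q); m=imaging.camera_model("wrist")
T=lambda u,v,z: fixed("top",(190+u/4,130+v/4),z)
for n,a,b,zs in (("knob",(266,131),(166,362),(.17,.175,.18,.185,.19)),("pivot",(381,59),(93,240),(.145,.15,.155,.16,.165)),("wing",(351,361),(481,265),(.165,.17,.175,.18))):
  for z in zs: x,y=ray(m,W,a,z),T(*b,z); print(n,z,x,y,np.linalg.norm(x-y))
c,d=ray(m,W,(360,337),.174),ray(m,W,(343,387),.174); e=c-d; print("slot",np.arctan2(e[1],e[0]),np.hypot(*e[:2]))
print("catch",ray(m,W,(378,147),.17))
E
```

```text
knob 0.17 [0.5763 0.1862 0.17  ] [0.5783 0.1872 0.17  ] 0.0022636352242431782
knob 0.175 [0.5769 0.1863 0.175 ] [0.5772 0.1864 0.175 ] 0.00033866716746163377
knob 0.18 [0.5775 0.1864 0.18  ] [0.5761 0.1856 0.18  ] 0.0016037088497931884
knob 0.185 [0.5781 0.1865 0.185 ] [0.575  0.1848 0.185 ] 0.0035349122057274076
knob 0.19 [0.5787 0.1866 0.19  ] [0.5739 0.184  0.19  ] 0.005466796331691984
pivot 0.145 [0.6602 0.2376 0.145 ] [0.6617 0.2393 0.145 ] 0.002311782232890515
pivot 0.15 [0.6595 0.2369 0.15  ] [0.6603 0.2383 0.15  ] 0.0016168715269780326
pivot 0.155 [0.6588 0.2363 0.155 ] [0.6589 0.2374 0.155 ] 0.0010678761034193704
pivot 0.16 [0.6582 0.2356 0.16  ] [0.6575 0.2364 0.16  ] 0.0009605178836510695
pivot 0.165 [0.6575 0.235  0.165 ] [0.6561 0.2354 0.165 ] 0.0014003496821972273
wing 0.165 [ 0.6425 -0.0033  0.165 ] [ 0.6411 -0.0034  0.165 ] 0.0014445890594943767
wing 0.17 [ 0.6421 -0.0003  0.17  ] [ 0.6397 -0.0035  0.17  ] 0.003965097438931118
wing 0.175 [0.6416 0.0028 0.175 ] [ 0.6384 -0.0036  0.175 ] 0.00712547471620144
wing 0.18 [0.6412 0.0058 0.18  ] [ 0.637  -0.0037  0.18  ] 0.010355578894674883
slot 1.3023348169818503 0.04869890511147576
catch [0.6573 0.1753 0.17  ]
```

Emit:
{"method": "jog_arm", "body": {
  "deltas": [
    {"gripper":0.5,"offset":[0.021,-0.0125,0.02],"rotation":[0,0,0]},
    {"gripper":0.5,"offset":[0.021,-0.0125,0.02],"rotation":[0,0,0]},
    {"gripper":0.5,"offset":[0.021,-0.0125,0.02],"rotation":[0,0,0]},
    {"gripper":0.5,"offset":[0,0,0.02],"rotation":[0,0,0]},
    {"gripper":0.5,"offset":[0,0,0.02],"rotation":[0,0,0]},
    {"gripper":0.5,"offset":[0,0,0.02],"rotation":[0,0,0]},
    {"gripper":0.5,"offset":[0,0,0.015],"rotation":[0,0,0]},
    {"gripper":0.5,"offset":[0,0,0.01],"rotation":[0,0,0]},
    {"gripper":0.5,"offset":[0,0,0],"rotation":[0,0,0]},
    {"gripper":0.1,"offset":[0,0,0],"rotation":[0,0,0]},
    {"gripper":0.1,"offset":[0,0,0],"rotation":[0,0,0]},
    {"gripper":0.1,"offset":[0,0,0],"rotation":[0,0,0]},
    {"gripper":0.1,"offset":[0,0,0],"rotation":[0,0,0]},
    {"gripper":0.1,"offset":[0,0,0],"rotation":[0,0,0]}
  ],
  "newtons": 20
}}

```text
clock: 4.55
position: [0.5769, 0.1859, 0.1786]
ee_rot: [0.707, 0.707, 0.0, 0.0]
ft_force: [0.6, 0.2, 0.8]
grip_width: 0.102
grasp_force: 0.0
```

The jaws shut past the knob's 16 mm width, so the knob isn't between them. I'll look.

```bash
python3 - <<'E'
from h import *
import json
o=manip.get_obs(); a=imaging.camera("wrist"); s=imaging.camera("scene")
print(o["position"])
c=cv2.resize(s[140:260,330:490],None,fx=4,fy=4,interpolation=cv2.INTER_CUBIC)[:480]
b=np.hstack([a[:,150:500],c[:, :450]]);cv2.imwrite("pics/w2.png",b); print(b.shape)
E
```

```text
[0.5769 0.1859 0.1786]
(480, 800, 3)
```

View pics/w2.png

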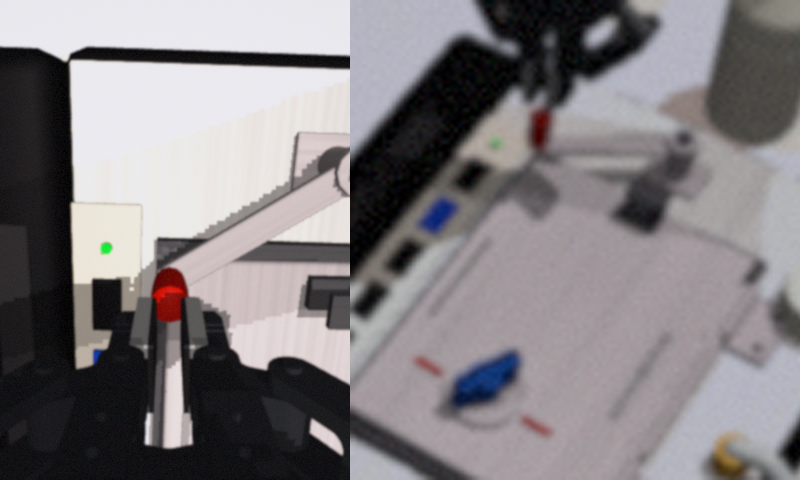

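The red knob sits at the fingertips, at (320,293) in the full wrist image, and looks as if it is just below them. I'll close fully to find out.

Emit:
{"method": "jog_arm", "body": {
  "deltas": [
    {"gripper":0,"offset":[0,0,0],"rotation":[0,0,0]},
    {"gripper":0,"offset":[0,0,0],"rotation":[0,0,0]},
    {"gripper":0,"offset":[0,0,0],"rotation":[0,0,0]}
  ]
}}

```text
clock: 4.95
position: [0.5768, 0.1858, 0.1783]
ee_rot: [0.707, 0.707, -0.0, -0.0]
ft_force: [-0.1, -0.5, -0.0]
grip_width: -0.002
grasp_force: 0.0
```

```bash
python3 - <<'E'
from h import *
o=manip.get_obs(); a=imaging.camera("wrist"); s=imaging.camera("scene")
print(o["position"],o["grip_width"],manip.finger_overhang)
A=cv2.resize(a[200:400,220:420],None,fx=2,fy=2,interpolation=cv2.INTER_CUBIC)
c=cv2.resize(s[130:200,350:420],(400,400),interpolation=cv2.INTER_CUBIC)
c=cv2.convertScaleAbs(c,alpha=1.8)
cv2.imwrite("pics/w3.png",np.hstack([A,c]))
E
```

```text
[0.5768 0.1858 0.1783] -0.0017165914422355918 0.011
```

View pics/w3.png

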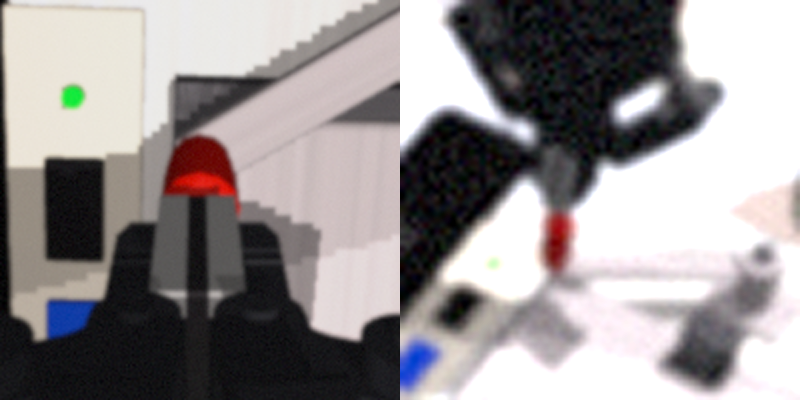

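```bash
python3 - <<'E'
from h import *
o=manip.get_obs(); W=np.linalg.inv(wristW(o["position"],o["ee_rot"])); K=imaging.camera_model("wrist")["camera_matrix"]
for y in (.190,.194,.198):
  for z in (.13,.14,.15,.16,.17):
    c=W@np.array([.577,y,z,1]); print(y,z,K[0,2]+K[0,0]*c[0]/-c[2],K[1,2]+K[1,1]*c[1]/c[2])
c=W@np.array([.577,.186+.011,.167,1]);print("tip",K[1,2]+K[1,1]*c[1]/c[2])
E
```

```text
0.19 0.13 318.9061646132838 253.11505872852163
0.19 0.14 318.9530517110183 259.0719914940654
0.19 0.15 319.0043660516332 265.591398574529
0.19 0.16 319.0607657598536 272.7568936915048
0.19 0.17 319.12304620430245 280.6695271901872
0.194 0.13 318.91026996181677 245.75056703888637
0.194 0.14 318.9575878843388 251.40484947550175
0.194 0.15 319.0093981619219 257.5959484705881
0.194 0.16 319.066372432219 264.4041217527039
0.194 0.17 319.1293232409885 271.9264649458274
0.198 0.13 318.9144165221113 238.3121465045211
0.198 0.14 318.9621716687662 243.65723409525086
0.198 0.15 319.0144856095851 249.51257358181155
0.198 0.16 319.0720438507261 255.95489157300779
0.198 0.17 319.13567659026086 263.0771096013495
tip 263.05388597974866
```

```bash
python3 - <<'E'
from h import *
m=imaging.camera_model("scene");K=m["camera_matrix"]
for y in (.178,.186):
 for z in (.15,.16,.17,.18,.19,.2):
  c=m["world_to_cam"]@np.array([.577,y,z,1]); print(y,z,K[0,2]+K[0,0]*c[0]/-c[2],K[1,2]+K[1,1]*c[1]/c[2])
E
```

```text
0.178 0.15 374.4764179376756 180.1066137266675
0.178 0.16 374.8423415633517 177.55992946877114
0.178 0.17 375.21277385859634 174.98186664712938
0.178 0.18 375.58779866923504 172.3718417278324
0.178 0.19 375.967501933055 169.72925661774116
0.178 0.2 376.3519717454581 167.05349820756976
0.186 0.15 375.9151718230159 178.1558627744872
0.186 0.16 376.28883780399894 175.60451992260218
0.186 0.17 376.6670946600262 173.02183117137344
0.186 0.18 377.0500275195525 170.40721527475347
0.186 0.19 377.43772362883516 167.76007652661366
0.186 0.2 377.8302724182037 165.07980430826268
```

Both views put the fingertips about 20 mm above the knob's middle, higher than I assumed. I'll open, go down in steps while watching the force, then close.

Emit:
{"method": "jog_arm", "body": {
  "deltas": [
    {"gripper":0.45,"offset":[0,0,0],"rotation":[0,0,0]},
    {"gripper":0.45,"offset":[0,0,0],"rotation":[0,0,0]},
    {"gripper":0.45,"offset":[0,0,0],"rotation":[0,0,0]},
    {"gripper":0.45,"offset":[0,0,0.005],"rotation":[0,0,0]},
    {"gripper":0.45,"offset":[0,0,0.005],"rotation":[0,0,0]},
    {"gripper":0.45,"offset":[0,0,0.004],"rotation":[0,0,0]},
    {"gripper":0,"offset":[0,0,0],"rotation":[0,0,0]},
    {"gripper":0,"offset":[0,0,0],"rotation":[0,0,0]},
    {"gripper":0,"offset":[0,0,0],"rotation":[0,0,0]},
    {"gripper":0,"offset":[0,0,0],"rotation":[0,0,0]}
  ]
}}

```text
clock: 6.05
position: [0.577, 0.1861, 0.1642]
ee_rot: [0.707, 0.707, 0.0, 0.0]
ft_force: [2.9, 2.3, -5.3]
grip_width: 0.16
grasp_force: 19.5
```

Gripped. Now I swing it along the arc (tool x = world y, tool y = world x).

Emit:
{"method": "jog_arm", "body": {
  "deltas": [
    {"gripper":0,"offset":[-0.007,0.0048,0],"rotation":[0,0,0]},
    {"gripper":0,"offset":[-0.0066,0.0054,0],"rotation":[0,0,0]},
    {"gripper":0,"offset":[-0.0061,0.006,0],"rotation":[0,0,0]},
    {"gripper":0,"offset":[-0.0055,0.0066,0],"rotation":[0,0,0]},
    {"gripper":0,"offset":[-0.0049,0.007,0],"rotation":[0,0,0]},
    {"gripper":0,"offset":[-0.0043,0.0074,0],"rotation":[0,0,0]},
    {"gripper":0,"offset":[0,0,0],"rotation":[0,0,0]}
  ]
}}

```text
clock: 6.75
position: [0.6147, 0.1476, 0.164]
ee_rot: [0.708, 0.706, -0.002, 0.001]
ft_force: [-5.4, -7.2, 0.1]
grip_width: 0.156
grasp_force: 20.5
```

Emit:
{"method": "jog_arm", "body": {
  "deltas": [
    {"gripper":0,"offset":[-0.0035,0.0078,0],"rotation":[0,0,0]},
    {"gripper":0,"offset":[-0.0029,0.008,0],"rotation":[0,0,0]},
    {"gripper":0,"offset":[-0.0021,0.0083,0],"rotation":[0,0,0]},
    {"gripper":0,"offset":[-0.0014,0.0084,0],"rotation":[0,0,0]},
    {"gripper":0,"offset":[-0.0006,0.0085,0],"rotation":[0,0,0]},
    {"gripper":0,"offset":[0,0,0],"rotation":[0,0,0]}
  ]
}}

```text
clock: 7.35
position: [0.6555, 0.1386, 0.1642]
ee_rot: [0.708, 0.707, -0.001, 0.0]
ft_force: [-5.4, -6.6, 1.6]
grip_width: 0.155
grasp_force: 20.0
```

Emit:
{"method": "jog_arm", "body": {
  "deltas": [
    {"gripper":0,"offset":[0,0.002,0],"rotation":[0,0,0]},
    {"gripper":0,"offset":[0,0.002,0],"rotation":[0,0,0]},
    {"gripper":0,"offset":[0,0,0],"rotation":[0,0,0]}
  ]
}}

```text
clock: 7.65
position: [0.6561, 0.1386, 0.1639]
ee_rot: [0.707, 0.707, -0.004, -0.002]
ft_force: [-20.9, -7.9, 8.8]
grip_width: 0.156
grasp_force: 21.5
```

The latch is at its stop: -21 N when pushed, with the position unchanged. I release it, rise, move over the fastener and turn the tool to pinch across the wing.

Emit:
{"method": "jog_arm", "body": {
  "deltas": [
    {"gripper":0.5,"offset":[0,0,0],"rotation":[0,0,0]},
    {"gripper":0.5,"offset":[0,0,0],"rotation":[0,0,0]},
    {"gripper":0.5,"offset":[0,0,-0.01],"rotation":[0,0,0]},
    {"gripper":0.6,"offset":[0,0,-0.03],"rotation":[0,0,0]},
    {"gripper":0.6,"offset":[0,0,-0.03],"rotation":[0,0,0]},
    {"gripper":0.6,"offset":[0,0,-0.03],"rotation":[0,0,0]},
    {"gripper":0.6,"offset":[-0.025,-0.003,0],"rotation":[0,0,0]},
    {"gripper":0.6,"offset":[-0.025,-0.003,0],"rotation":[0,0,0]},
    {"gripper":0.6,"offset":[-0.025,-0.003,0],"rotation":[0,0,0]},
    {"gripper":0.6,"offset":[-0.025,-0.003,0],"rotation":[0,0,0]},
    {"gripper":0.6,"offset":[-0.021,-0.004,0],"rotation":[0,0,0]},
    {"gripper":0.6,"offset":[-0.021,-0.003,0],"rotation":[0,0,0]},
    {"gripper":0.6,"offset":[0,0,0],"rotation":[0,0,7]},
    {"gripper":0.6,"offset":[0,0,0],"rotation":[0,0,7]},
    {"gripper":0.6,"offset":[0,0,0],"rotation":[0,0,7]},
    {"gripper":0.6,"offset":[0,0,0],"rotation":[0,0,7]},
    {"gripper":0.6,"offset":[0,0,0],"rotation":[0,0,0]},
    {"gripper":0.6,"offset":[0,0,0],"rotation":[0,0,0]}
  ]
}}

```text
clock: 9.45
position: [0.6405, -0.0009, 0.265]
ee_rot: [0.856, 0.517, 0.001, 0.0]
ft_force: [-1.4, 0.5, -0.4]
grip_width: 0.602
grasp_force: 0.0
```

```bash
python3 - <<'E'
from h import *
import json
o=manip.get_obs(); a=imaging.camera("wrist"); s=imaging.camera("scene"); t=imaging.camera("top")
json.dump([list(o["position"]),list(o["ee_rot"])],open("w4.json","w"))
print(o["clock"],o["position"],R.from_quat(o["ee_rot"]).as_matrix(),o["joint_pos"],o["grip_width"])
c=cv2.resize(s[140:260,330:440],(440,480),interpolation=cv2.INTER_CUBIC)
cv2.imwrite("pics/w4.png",np.hstack([a[:,140:500],c]))
E
```

```text
9.45 [ 0.6405 -0.0009  0.265 ] [[ 0.4657  0.8849  0.0012]
 [ 0.8849 -0.4657  0.0001]
 [ 0.0006  0.001  -1.    ]] [-0.4964  0.3759  0.5841  1.3553 -0.205   1.4692 -0.4088] 0.6022315204189949
```

View pics/w4.png

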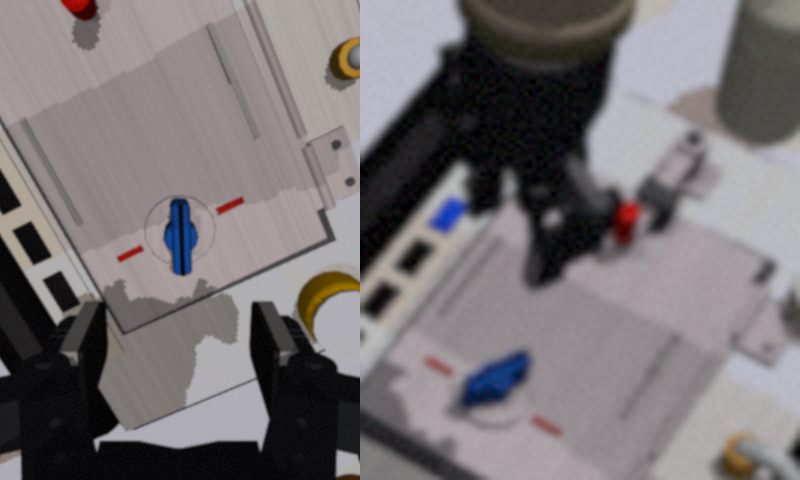

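The wing slot runs vertically in the wrist image from (320,200) to (321,272), with the disc centre at (319,230). The slot is lined up with the tool and the latch is in its catch. Now its position:

```bash
python3 - <<'E'
from h import *
import json
p,q=json.load(open("w4.json")); W=wristW(p,q); m=imaging.camera_model("wrist"); Rm=R.from_quat(q).as_matrix()
for z in (.17,.175,.18):
  a,b=ray(m,W,(320,199),z),ray(m,W,(321,273),z); c=(a+b)/2; print(z,c,np.hypot(*(a-b)[:2]),"tool off",Rm.T@(c-p), np.arctan2((a-b)[1],(a-b)[0]))
c=ray(m,W,(319.5,230),.150); print("disc",c,Rm.T@(c-p))
n1,n2=ray(m,W,(140+130,255),.149),ray(m,W,(140+231,206),.147);print("marks mid",(n1+n2)/2,np.arctan2(*(n2-n1)[1::-1]))
E
```

```text
0.17 [ 0.6418 -0.0013  0.17  ] 0.048150396161378735 tool off [0.0003 0.0013 0.095 ] 1.1006004221993997
0.175 [ 0.6424 -0.0001  0.175 ] 0.04722248498458968 tool off [0.0016 0.0013 0.09  ] 1.100600422199399
0.18 [0.643  0.0011 0.18  ] 0.04629457380780066 tool off [0.0029 0.0012 0.085 ] 1.1006004221993988
disc [ 0.6411 -0.0015  0.15  ] [-0.0003  0.0007  0.115 ]
marks mid [ 0.6408 -0.0026  0.148 ] -0.026990265061800668
```

Emit:
{"method": "jog_arm", "body": {
  "deltas": [
    {"gripper":0.6,"offset":[0,0.001,0.025],"rotation":[0,0,0]},
    {"gripper":0.6,"offset":[0,0,0.025],"rotation":[0,0,0]},
    {"gripper":0.5,"offset":[0,0,0.025],"rotation":[0,0,0]},
    {"gripper":0.5,"offset":[0,0,0.015],"rotation":[0,0,0]},
    {"gripper":0.5,"offset":[0,0,0.008],"rotation":[0,0,0]},
    {"gripper":0.5,"offset":[0,0,0.005],"rotation":[0,0,0]},
    {"gripper":0.5,"offset":[0,0,0],"rotation":[0,0,0]},
    {"gripper":0,"offset":[0,0,0],"rotation":[0,0,0]},
    {"gripper":0,"offset":[0,0,0],"rotation":[0,0,0]},
    {"gripper":0,"offset":[0,0,0],"rotation":[0,0,0]},
    {"gripper":0,"offset":[0,0,0],"rotation":[0,0,0]},
    {"gripper":0,"offset":[0,0,0],"rotation":[0,0,0]}
  ],
  "newtons": 30
}}

```text
clock: 10.8
position: [0.641, -0.0015, 0.1614]
ee_rot: [0.857, 0.515, 0.0, -0.0]
ft_force: [-0.1, -0.6, -0.5]
grip_width: -0.001
grasp_force: 0.0
```

It closed above the wing too, so the fingertips really sit about 17 mm behind the reported TCP. That agrees with the knob result. I'll go 16 mm lower.

Emit:
{"method": "jog_arm", "body": {
  "deltas": [
    {"gripper":0.5,"offset":[0,0,0],"rotation":[0,0,0]},
    {"gripper":0.5,"offset":[0,0,0],"rotation":[0,0,0]},
    {"gripper":0.5,"offset":[0,0,0],"rotation":[0,0,0]},
    {"gripper":0.5,"offset":[0,0,0.006],"rotation":[0,0,0]},
    {"gripper":0.5,"offset":[0,0,0.006],"rotation":[0,0,0]},
    {"gripper":0.5,"offset":[0,0,0.004],"rotation":[0,0,0]},
    {"gripper":0,"offset":[0,0,0],"rotation":[0,0,0]},
    {"gripper":0,"offset":[0,0,0],"rotation":[0,0,0]},
    {"gripper":0,"offset":[0,0,0],"rotation":[0,0,0]},
    {"gripper":0,"offset":[0,0,0],"rotation":[0,0,0]},
    {"gripper":0,"offset":[0,0,0],"rotation":[0,0,0]}
  ]
}}

```text
clock: 11.9
position: [0.6416, -0.0021, 0.1455]
ee_rot: [0.857, 0.515, 0.001, 0.001]
ft_force: [5.3, -2.9, -3.1]
grip_width: 0.126
grasp_force: 33.2
```

The wing is gripped. I turn it clockwise 64.5°.

Emit:
{"method": "jog_arm", "body": {
  "deltas": [
    {"gripper":0,"offset":[0,0,0],"rotation":[0,0,5]},
    {"gripper":0,"offset":[0,0,0],"rotation":[0,0,5]},
    {"gripper":0,"offset":[0,0,0],"rotation":[0,0,5]},
    {"gripper":0,"offset":[0,0,0],"rotation":[0,0,5]},
    {"gripper":0,"offset":[0,0,0],"rotation":[0,0,5]},
    {"gripper":0,"offset":[0,0,0],"rotation":[0,0,5]},
    {"gripper":0,"offset":[0,0,0],"rotation":[0,0,5]},
    {"gripper":0,"offset":[0,0,0],"rotation":[0,0,5]},
    {"gripper":0,"offset":[0,0,0],"rotation":[0,0,5]},
    {"gripper":0,"offset":[0,0,0],"rotation":[0,0,5]},
    {"gripper":0,"offset":[0,0,0],"rotation":[0,0,5]},
    {"gripper":0,"offset":[0,0,0],"rotation":[0,0,5]},
    {"gripper":0,"offset":[0,0,0],"rotation":[0,0,4.5]},
    {"gripper":0,"offset":[0,0,0],"rotation":[0,0,0]},
    {"gripper":0,"offset":[0,0,0],"rotation":[0,0,0]},
    {"gripper":0,"offset":[0,0,0],"rotation":[0,0,0]}
  ]
}}

```text
clock: 13.5
position: [0.6414, -0.0019, 0.1455]
ee_rot: [1.0, -0.02, 0.001, 0.0]
ft_force: [4.6, -1.3, -4.1]
grip_width: 0.129
grasp_force: 32.8
```

```bash
python3 - <<'E'
from h import *
o=manip.get_obs();M=R.from_quat(o["ee_rot"]).as_matrix();print(np.arctan2(M[1,0],M[0,0]),M[:,0],o["torque"],o["joint_pos"])
E
```

```text
-0.04097144089140739 [ 0.9992 -0.041   0.0011] [-0.6117 -0.7903 -0.0427] [-0.6362  0.4953  0.7772  1.5319 -0.3572  1.2604 -1.4213]
```

The slot is within about 0.015 rad of the marks. I release, rise and move over the press spot at (0.595, 0.068) with the fingers shut.

Emit:
{"method": "jog_arm", "body": {
  "deltas": [
    {"gripper":0.4,"offset":[0,0,0],"rotation":[0,0,0]},
    {"gripper":0.4,"offset":[0,0,0],"rotation":[0,0,0]},
    {"gripper":0.4,"offset":[0,0,0],"rotation":[0,0,0]},
    {"gripper":0.4,"offset":[0,0,-0.02],"rotation":[0,0,0]},
    {"gripper":0.4,"offset":[0,0,-0.03],"rotation":[0,0,0]},
    {"gripper":0.4,"offset":[0,0,-0.03],"rotation":[0,0,0]},
    {"gripper":0,"offset":[-0.0123,-0.017,0],"rotation":[0,0,0]},
    {"gripper":0,"offset":[-0.0123,-0.017,0],"rotation":[0,0,0]},
    {"gripper":0,"offset":[-0.0123,-0.017,0],"rotation":[0,0,0]},
    {"gripper":0,"offset":[-0.0123,-0.017,0],"rotation":[0,0,0]},
    {"gripper":0,"offset":[0,0,0],"rotation":[0,0,0]},
    {"gripper":0,"offset":[0,0,0],"rotation":[0,0,0]}
  ]
}}

```text
clock: 14.7
position: [0.5947, 0.0687, 0.2255]
ee_rot: [1.0, -0.021, 0.0, -0.0]
ft_force: [0.1, 0.6, 0.4]
grip_width: 0.001
grasp_force: 0.0
```

```bash
python3 - <<'E'
from h import *
o=manip.get_obs(); a=imaging.camera("wrist"); print(o["position"],o["ft_force"])
cv2.imwrite("pics/w5.png",a)
m=np.linalg.inv(wristW(o["position"],o["ee_rot"]));K=imaging.camera_model("wrist")["camera_matrix"]
for p in ([.595,.068,.15],[.641,-.002,.175],[.656,.1415,.18],[.656,.174,.165]):
  c=m@np.array(p+[1]);print(p,K[0,2]+K[0,0]*c[0]/-c[2],K[1,2]+K[1,1]*c[1]/c[2])
E
```

```text
[0.5947 0.0687 0.2255] [0.0959 0.568  0.3862]
[0.595, 0.068, 0.15] 319.73988973080975 245.2135843855109
[0.641, -0.002, 0.175] 456.8343411108983 164.68892155689036
[0.656, 0.1415, 0.18] 161.6818787380257 146.86668613521152
[0.656, 0.174, 0.165] 109.14421092155013 147.9268746443517
```

View pics/w5.png

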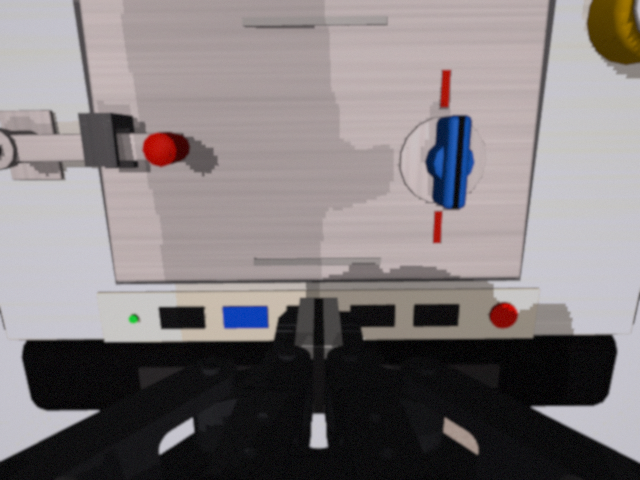

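The latch arm is in the catch with the knob at (163,148). The slot, (464,117) to (455,207), is in line with the marks, and the press spot at (320,245) is bare plate. I go down to press.

Emit:
{"method": "jog_arm", "body": {
  "deltas": [
    {"gripper":0,"offset":[0,0,0.025],"rotation":[0,0,0]},
    {"gripper":0,"offset":[0,0,0.025],"rotation":[0,0,0]},
    {"gripper":0,"offset":[0,0,0.02],"rotation":[0,0,0]},
    {"gripper":0,"offset":[0,0,0.01],"rotation":[0,0,0]},
    {"gripper":0,"offset":[0,0,0.004],"rotation":[0,0,0]},
    {"gripper":0,"offset":[0,0,0],"rotation":[0,0,0]},
    {"gripper":0,"offset":[0,0,0],"rotation":[0,0,0]}
  ]
}}

```text
clock: 15.45
position: [0.5954, 0.0684, 0.1423]
ee_rot: [1.0, -0.022, 0.001, -0.0]
ft_force: [0.1, 0.1, 0.2]
grip_width: 0.002
grasp_force: 0.0
```

Emit:
{"method": "jog_arm", "body": {
  "deltas": [
    {"gripper":0,"offset":[0,0,0.003],"rotation":[0,0,0]},
    {"gripper":0,"offset":[0,0,0.003],"rotation":[0,0,0]},
    {"gripper":0,"offset":[0,0,0.002],"rotation":[0,0,0]},
    {"gripper":0,"offset":[0,0,0],"rotation":[0,0,0]},
    {"gripper":0,"offset":[0,0,0],"rotation":[0,0,0]}
  ]
}}

```text
clock: 15.95
position: [0.5947, 0.0686, 0.1333]
ee_rot: [1.0, -0.022, -0.0, -0.0]
ft_force: [-0.2, -0.3, -0.2]
grip_width: 0.0
grasp_force: 0.0
```

Emit:
{"method": "jog_arm", "body": {
  "deltas": [
    {"gripper":0,"offset":[0,0,0.002],"rotation":[0,0,0]},
    {"gripper":0,"offset":[0,0,0.001],"rotation":[0,0,0]},
    {"gripper":0,"offset":[0,0,0],"rotation":[0,0,0]},
    {"gripper":0,"offset":[0,0,0],"rotation":[0,0,0]}
  ]
}}

```text
clock: 16.35
position: [0.5947, 0.0685, 0.1303]
ee_rot: [1.0, -0.022, 0.0, 0.0]
ft_force: [-0.1, 0.1, 0.9]
grip_width: -0.002
grasp_force: 0.0
```

Emit:
{"method": "jog_arm", "body": {
  "deltas": [
    {"gripper":0,"offset":[0,0,0.002],"rotation":[0,0,0]},
    {"gripper":0,"offset":[0,0,0.001],"rotation":[0,0,0]},
    {"gripper":0,"offset":[0,0,0],"rotation":[0,0,0]},
    {"gripper":0,"offset":[0,0,0],"rotation":[0,0,0]}
  ]
}}

```text
clock: 16.75
position: [0.5947, 0.0686, 0.1274]
ee_rot: [1.0, -0.022, 0.0, -0.0]
ft_force: [0.1, -0.4, 1.4]
grip_width: -0.003
grasp_force: 0.7
```

Emit:
{"method": "jog_arm", "body": {
  "deltas": [
    {"gripper":0,"offset":[0,0,0.002],"rotation":[0,0,0]},
    {"gripper":0,"offset":[0,0,0.001],"rotation":[0,0,0]},
    {"gripper":0,"offset":[0,0,0],"rotation":[0,0,0]},
    {"gripper":0,"offset":[0,0,0],"rotation":[0,0,0]}
  ]
}}

```text
clock: 17.15
position: [0.5947, 0.0686, 0.1244]
ee_rot: [1.0, -0.022, -0.0, -0.0]
ft_force: [-2.4, 0.4, 5.5]
grip_width: 0.003
grasp_force: 2.4
```

Emit:
{"method": "jog_arm", "body": {
  "deltas": [
    {"gripper":0,"offset":[0,0,0.002],"rotation":[0,0,0]},
    {"gripper":0,"offset":[0,0,0.001],"rotation":[0,0,0]},
    {"gripper":0,"offset":[0,0,0],"rotation":[0,0,0]},
    {"gripper":0,"offset":[0,0,0],"rotation":[0,0,0]}
  ]
}}

```text
clock: 17.55
position: [0.5946, 0.0686, 0.1216]
ee_rot: [1.0, -0.022, -0.0, -0.0]
ft_force: [-3.8, -0.6, 7.4]
grip_width: 0.002
grasp_force: 3.7
```

Emit:
{"method": "jog_arm", "body": {
  "deltas": [
    {"gripper":0,"offset":[0,0,0.002],"rotation":[0,0,0]},
    {"gripper":0,"offset":[0,0,0.002],"rotation":[0,0,0]},
    {"gripper":0,"offset":[0,0,0],"rotation":[0,0,0]},
    {"gripper":0,"offset":[0,0,0],"rotation":[0,0,0]}
  ]
}}

```text
clock: 17.95
position: [0.5948, 0.0686, 0.1204]
ee_rot: [1.0, -0.022, 0.0, -0.001]
ft_force: [-16.7, -0.1, 34.6]
grip_width: 0.005
grasp_force: 17.6
```

It is hard against the frame at 35 N. I'll ease to about 20 N.

Emit:
{"method": "jog_arm", "body": {
  "deltas": [
    {"gripper":0,"offset":[0,0,-0.0013],"rotation":[0,0,0]},
    {"gripper":0,"offset":[0,0,0],"rotation":[0,0,0]},
    {"gripper":0,"offset":[0,0,0],"rotation":[0,0,0]},
    {"gripper":0,"offset":[0,0,0],"rotation":[0,0,0]},
    {"gripper":0,"offset":[0,0,0],"rotation":[0,0,0]}
  ]
}}

```text
clock: 18.45
position: [0.5947, 0.0686, 0.1206]
ee_rot: [1.0, -0.022, 0.0, -0.001]
ft_force: [-12.7, 0.7, 25.5]
grip_width: 0.002
grasp_force: 12.5
```

```bash
python3 - <<'E'
from h import *
s=imaging.camera("wrist"); o=manip.get_obs(); print(o["clock"],o["position"],o["ft_force"])
cv2.imwrite("pics/w6.png",s)
E
```

```text
18.5 [0.5947 0.0686 0.1207] [-12.2579   0.5281  24.8656]
```

View pics/w6.png

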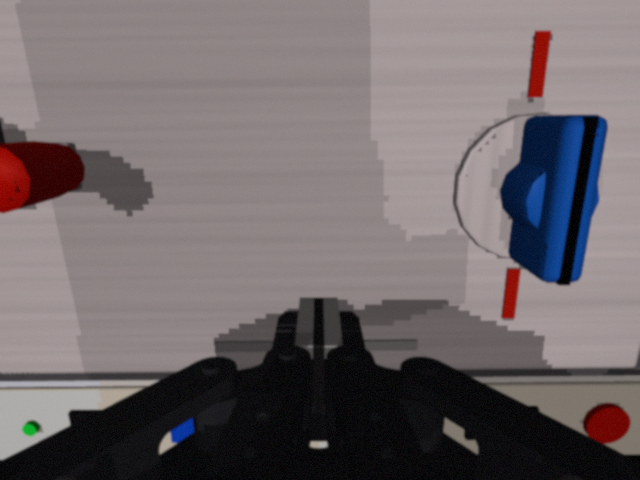

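The fingers press on bare plate at (320,300) with a steady 25 N. The slot, (590,117) to (565,283), is in line with the marks.

```bash
python3 -c "
from workcell import workorder
print(workorder.hand_in())"
```

```text
the job is handed in; nothing more can be done
None
```

I handed the job in with the latch against its stop in the catch, the slot about 0.02 rad from the marks by my measurement, and the fingertips holding the cover hard against its frame at about 25 N; no verdict came back.

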